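# Contact-test both ends of a converter module

### The job

Contact-test the converter module on the leaning test head: hold its blue end squarely and centred against the spring plate and gently push the plate well in, straight along its travel, keeping it there a moment; then turn the module end for end and do the same with its orange end. Afterwards set it down, without dropping it, lying flat with its slotted side up in the black tray, and leave the other things on the bench where they are.

Things in the scene. Friction and masses are not known exactly. Their poses are not given: they have to be found in the camera images.
- module: Loose converter module, a grey aluminium block 80 long (x) x 38 wide (y) x 36 high (z) mm, 0.12 to 0.25 kg, lying flat on the worktop at any yaw. Origin: centre of its underside; z up, slotted side on top. +x end is a blue cap, -x end an orange cap (each 7 mm long, with brass strips). Grip it across its 38 mm width.
- blue_face (a point): Centre of the module's blue end face, 40 mm from the module's origin along its +x and 18 mm above its underside; axes as the module's.
- orange_face (a point): Centre of the module's orange end face, 40 mm from the origin along its -x and 18 mm above its underside; axes as the module's.
- test_head: Fixed grey test head, 130 mm wide, 160 high: a foot plate and a panel that faces the robot (-x, within 0.3 rad) and leans back, away from it, by 30 deg from vertical, with the spring plate near its top. Origin: on the worktop, 16 mm beyond the point below the plate's front face; +x level, away from the robot; z up.
- plate_face (a point): Centre of the front of the white spring plate (56 wide, 46 high), 142 mm above the worktop at rest; moves with it. +x: the way it is pushed in, away from the robot and 30 deg downward; y: along its width, level; z: up the leaning panel. It stands 24 mm proud of the panel. A module whose x axis lies along (or against) this x and whose z lies along this z is flush on it.
- contact_plate (a joint): How far the spring plate is pushed in, m: 0 at rest, 0.012 at its hard stop. The spring pushes back with 2 N at the start and 8 N at the stop. Well in means at least 0.007.
- tray: Fixed black tray 140 (x) x 110 (y) x 18 mm high, walls and floor 4 mm thick. Origin: centre of its underside on the worktop, so the floor inside is at z = 0.004.
- spool: Bystander: solder spool 62 mm across, 40 mm high; origin at its underside.
- jar: Bystander: small jar 38 mm across, 26 mm high; origin at its underside.
- bottle: Bystander: white bottle with a red cap, 53 mm across, 125 mm high; origin at its underside.
- board: Bystander: blue circuit board 45 x 58 x 8 mm lying flat; origin at its underside.
- driver: Bystander: red screwdriver 159 mm long, 21 mm thick, lying flat; origin at its underside.
Not all that is in view belongs to the job. Leave any pink look-alike of the module alone.

How it is judged:
On the way, in this order (a step that is already met when the one before it is completed fails the run):
1. the blue end, flush and centred on the spring plate, pushes it in at least 7 mm for 0.2 s (value of joint contact_plate above 0.007 m and distance between blue_face and plate_face below 0.015 m and angle between the x axis of module and the x axis of plate_face, either way round below 0.16 rad), for 0.2 s.
2. then the orange end, flush and centred on the spring plate, pushes it in at least 7 mm for 0.2 s (value of joint contact_plate above 0.007 m and distance between orange_face and plate_face below 0.015 m and angle between the x axis of module and the x axis of plate_face, either way round below 0.16 rad), for 0.2 s.
At the end, for the whole second after the job is handed in: The module lies at rest and released inside the tray, its underside within 5 mm of the tray's floor and its slotted side up within 0.1 rad; the spring plate is back out (under 3 mm in) (x of module in the frame of tray between -0.05 and 0.05 m and y of module in the frame of tray between -0.035 and 0.035 m and z of module in the frame of tray below 0.009 m and angle between module's own z axis and vertical below 0.1 rad and linear speed of module below 0.02 m/s and contact force between module and the fingers below 0.05 N and value of joint contact_plate below 0.003 m); the robot touches nothing.
It fails at once if the module is let fall: nothing touches it while its underside is more than 35 mm above the worktop (contact force between module and anything else below 0.02 N and height (world z) of module above 0.035 m).
It fails at once if the module is rammed against the test head with more than 60 N (contact force between module and test_head above 60 N).
It fails at once if a bystander is moved by more than 40 mm (distance of any of spool, jar, bottle, board, driver from where it was at the start of the episode above 0.04 m).
It also fails if it takes over 70 s, if anything falls off the work surface, if the arm or the gripper's body presses on something with over 40 N, if the wrist force passes 120 N, or if a joint passes its speed limit or range.

### The arm

A 7-joint arm with a two-finger parallel gripper is mounted at the origin on a cart in front of the work surface, level with it; the furniture and walls round the work are solid. World frame = base frame: x ahead of the robot, y to its left, z up, the work surface at z = 0. Lengths are in m, angles in rad, forces in N, time in s.
With the tool pointing down it reaches from about 0.35 to 0.9 m from the base axis. Payload 7.2 kg.
Tool frame: the origin (TCP) lies midway between the tips of the shut fingers; the grasp point (between the pads) lies 19 mm behind it; z points along the fingers, y is the line along which they close (so a half turn about z gives the same grasp; the last joint's range is limited). The gripper opens to 85 mm and grips with 20 to 120 N. Pads are 22 mm wide; open, the fingers measure 114 mm over their backs; the gripper's body (76 mm by 85 mm) begins 54 mm behind the grasp point. The pads swing forward as they close: fully open they stand 13 mm farther back than shut.
Start: joints at [1.151, 0.411, -0.013, 1.596, 0.006, 1.134, -0.082], TCP at [0.215, -0.587, 0.231] pointing down, gripper open.
Joint ranges: [-2.95, 2.95], [-0.29, 1.99], [-1.47, 1.44], [0.14, 2.54], [-1.03, 4.17], [0.13, 1.85], [-2.86, 2.86]. Speed limits (rad/s): [2.39, 2.39, 3.01, 3.01, 3.14, 3.14, 3.14].

### API

Orientations are given as a rotation vector (axis times angle).
In Python, from cell import env gives the robot as it stands.
- The arm moves only by the shell command python3 -m pendant 'ROWS' [FORCE]. ROWS is JSON, a list of rows, each an object of numbers: "dx", "dy", "dz": the shift along the world's x, y, z in m; "roll": the turn about the world's z in rad; "claw": the finger opening in m, from 0 to 0.0854. In form: [{"dx": .., "dy": .., "dz": .., "roll": .., "claw": ..}, ...]. A call has 1 to 10 rows; each row is the pose to reach, as a shift and turn from the pose commanded when the call began; what a row does not reach only later rows make up. A row lasts 1/10 s, in which the tool goes at most 50 mm and 8.59 degrees, less where a joint would pass 70% of its speed; a pose out of reach is approached as far as the arm can. A call with a gripper value outside its range is refused whole. The fingers move at their own pace and stop on an object; FORCE is the grip in N (left out, the last holds). Time passes only in rows, so rows that repeat a pose let the fingers close. It gives the time, the measured TCP pose, the force, the opening and the grip force at its end, in the units of the state.
- env.state(): the state, without advancing time (a new reading comes with each control period).
- env.capture(name): name is "side" or "top" or "wrist"; returns the picture (480x640x3 uint8, blue, green, red); there is no depth.
- env.camera_info(name): a dict with "intrinsics" (3x3 intrinsics, pixels), "rvec" (rotation vector, rad) and "tvec" (3), from world to camera coordinates, as OpenCV has them. Camera axes: x right, y down, z forward; pixel columns grow to the right and rows downward; lengths in m; the calibration is good to about 2 mm. The wrist camera is an equidistant fisheye: a pixel r from the principal point sees the ray r / f radians off the axis. A picture is of the moment at which its call begins: read the wrist's pose just before it. camera_info takes no time and is no camera call; for the wrist camera it gives the pose at the moment of the call.
- env.job_done(): hands the job in; it is judged then, once.
The state is a dict: "t": time; "joint_positions": joint angles; "joint_velocities": joint speeds; "tau": joint torques, N m; "tool_pos": TCP position; "eef_rot": TCP orientation; "contact_force": force on the tool from outside, world axes, zero at the start; "torque": the same for the moment, N m; "opening": finger opening in m; "finger_force": force on a finger pad.
Only numpy, scipy, OpenCV 4.12 (cv2) and the standard library are available. Lean on these libraries where they do the work, as an engineer would, in place of code of your own. Each camera call takes 0.05 s, during which the arm holds its last target. There are 200 camera calls.

## Working session

There is one attempt and no reset: what is moved stays moved. The work goes in short steps, Python scripts to look and compute and a shell command to move; the robot and the scene stay as the last step left them, time stands still between calls to the robot, and variables do not carry over. Pictures are saved under pics/ and viewed, at most 10 in all, crops included, and the job is handed in when it is done.

```bash
mkdir -p pics; ls; cat > h.py <<'E'
import numpy as np, cv2
from cell import env
def cam(n):
    i=env.camera_info(n); K=np.array(i["intrinsics"],float); R=cv2.Rodrigues(np.array(i["rvec"],float))[0]; t=np.array(i["tvec"],float).ravel()
    return K,R,t
def ray(n,u,v,c=None):
    K,R,t=c or cam(n)
    if n=="wrist":
        a=np.array([(u-K[0,2])/K[0,0],(v-K[1,2])/K[1,1]]); r=np.hypot(*a)
        d=np.array([*(a/max(r,1e-9)*np.sin(r)),np.cos(r)])
    else: d=np.linalg.solve(K,np.array([u,v,1.]))
    d=R.T@d; return -R.T@t, d/np.linalg.norm(d)
def onz(n,u,v,z,c=None):
    o,d=ray(n,u,v,c); return o+d*(z-o[2])/d[2]
def proj(n,p,c=None):
    K,R,t=c or cam(n); q=R@np.array(p,float)+t
    if n=="wrist":
        r=np.hypot(q[0],q[1]); th=np.arctan2(r,q[2]); return np.array([K[0,2]+K[0,0]*th*q[0]/r,K[1,2]+K[1,1]*th*q[1]/r])
    q=K@q; return q[:2]/q[2]
E
python3 - <<'E'
from h import *
for n in ("side","top"):
    im=env.capture(n); cv2.imwrite(f"pics/{n}0.png",im)
    K,R,t=cam(n); print(n,K[0,0],-R.T@t,R[2])
s=env.state(); print({k:np.round(v,3) for k,v in s.items()})
E
```

```text
pics
side 451.2925001332753 [0.1045318  0.59083996 0.60729542] [ 0.49476341 -0.69590267 -0.52050806]
top 588.3590476056315 [ 0.41369288 -0.05049762  1.31492516] [ 0.10793416 -0.01191266 -0.99408667]
{'t': np.float64(0.1), 'joint_positions': array([ 1.151,  0.412, -0.013,  1.597,  0.006,  1.134, -0.082]), 'joint_velocities': array([ 0.001, -0.003, -0.   , -0.003, -0.001,  0.   , -0.001]), 'tau': array([ 4.0000e-03, -6.0182e+01,  6.8500e-01, -3.0009e+01,  1.4000e-02,
        7.0000e-03,  0.0000e+00]), 'tool_pos': array([ 0.215, -0.586,  0.231]), 'eef_rot': array([-3.092e+00, -5.500e-01,  1.000e-03]), 'contact_force': array([ 0.134, -0.411, -0.346]), 'torque': array([ 0.015, -0.02 , -0.012]), 'finger_force': np.float64(0.0), 'opening': np.float64(0.085)}
```

View pics/side0.png

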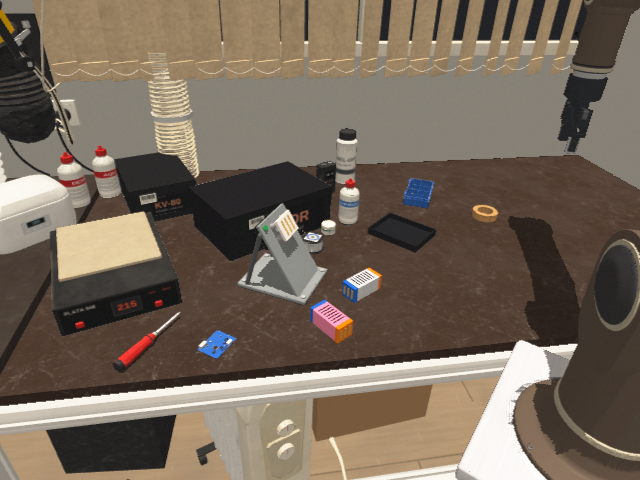

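View pics/top0.png

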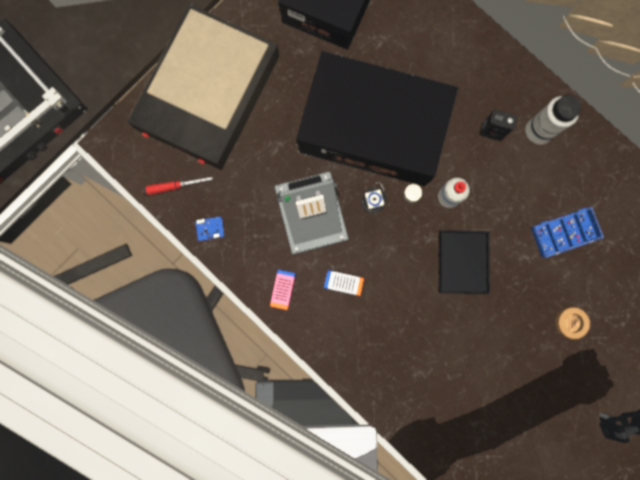

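```bash
python3 - <<'E'
from h import *
im=cv2.imread("pics/top0.png"); c=cam("top")
hsv=cv2.cvtColor(im,cv2.COLOR_BGR2HSV)
def blobs(m,roi,mn=8):
    x0,y0,x1,y1=roi; q=np.zeros_like(m); q[y0:y1,x0:x1]=m[y0:y1,x0:x1]
    for k in cv2.findContours(q,0,2)[0]:
        if cv2.contourArea(k)>mn: yield cv2.minAreaRect(k)
R=(318,262,372,302)
bl=cv2.inRange(hsv,(95,120,70),(125,255,255)); og=cv2.inRange(hsv,(5,140,120),(22,255,255))
for nm,m in(("blue",bl),("or",og)):
    for r in blobs(m,R): print(nm,r,onz("top",*r[0],.036,c).round(4))
lum=cv2.inRange(cv2.max(cv2.max(im[:,:,0],im[:,:,1]),im[:,:,2]),90,255)
for r in blobs(lum,R,200): print("mod",r,[onz("top",*p,.036,c).round(4)[:2] for p in [r[0],*cv2.boxPoints(r)]])
for r in blobs(lum,(270,165,352,258),500): print("head",r,[onz("top",*p,.006,c).round(4)[:2] for p in [r[0],*cv2.boxPoints(r)]])
wh=cv2.inRange(im,(150,165,175),(255,255,255))
for r in blobs(wh,(290,185,330,225),20): print("plate",r,[onz("top",*p,.142,c).round(4)[:2] for p in [r[0],*cv2.boxPoints(r)]])
g=cv2.inRange(im.max(2),0,22)
for r in blobs(g,(430,225,500,300),500): print("tray",r,[onz("top",*p,.018,c).round(4)[:2] for p in [r[0],*cv2.boxPoints(r)]])
for n,p in (("bottle",(458,188)),("spool",(374,198)),("jar",(413,193))): print(n,onz("top",*p,.04,c).round(3))
a=cv2.resize(im[165:310,265:375],None,fx=4,fy=4,interpolation=2)
s=cv2.imread("pics/side0.png"); b=cv2.resize(s[195:345,235:390],None,fx=2.2,fy=3.87*580/580,interpolation=2)[:580]
b=cv2.resize(s[200:345,235:380],(360,360),interpolation=2)
o=np.zeros((580,800,3),np.uint8); o[:,:440]=a; o[:360,440:]=b; cv2.imwrite("pics/crop.png",o)
E
```

```text
blue ((326.7882385253906, 278.9529113769531), (2.820096254348755, 16.920578002929688), 12.528807640075684) [ 0.4695 -0.0616  0.036 ]
or ((360.4698181152344, 286.49432373046875), (4.054347991943359, 19.22743797302246), 10.619654655456543) [ 0.4511 -0.1342  0.036 ]
mod ((344.20770263671875, 281.2384338378906), (39.993839263916016, 24.908445358276367), 15.255120277404785) [array([ 0.4635, -0.0992]), array([ 0.4503, -0.0499]), array([ 0.502 , -0.0656]), array([ 0.4767, -0.1488]), array([ 0.4251, -0.1327])]
head ((310.98089599609375, 212.2906951904297), (72.78324890136719, 60.8062629699707), 75.3236083984375) [array([ 0.6215, -0.0306]), array([0.6868, 0.055 ]), array([ 0.7186, -0.0789]), array([ 0.5569, -0.1155]), array([0.526 , 0.0169])]
plate ((310.47802734375, 204.21630859375), (20.308565139770508, 28.401451110839844), 75.25643920898438) [array([ 0.6164, -0.0321]), array([6.3e-01, 5.0e-04]), array([ 0.6434, -0.0554]), array([ 0.6029, -0.0647]), array([ 0.5897, -0.009 ])]
bottle [ 0.661 -0.357  0.04 ]
spool [ 0.644 -0.17   0.04 ]
jar [ 0.653 -0.257  0.04 ]
```

View pics/crop.png

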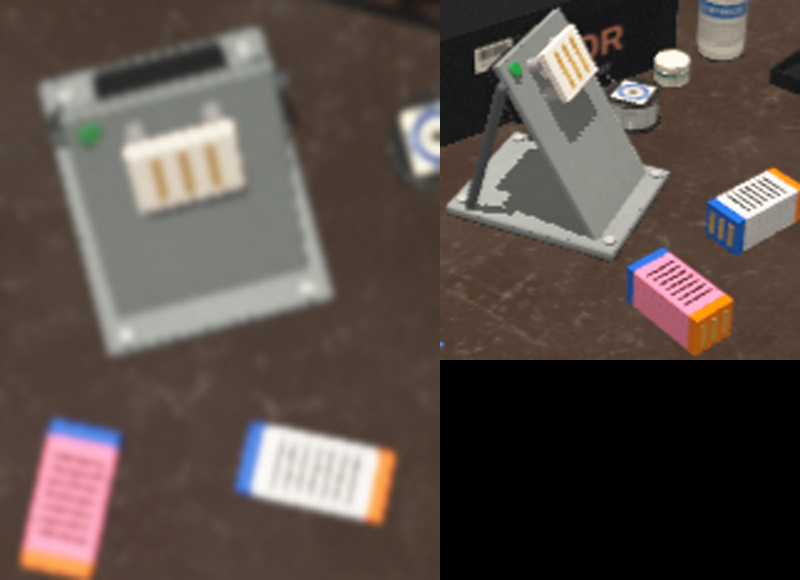

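Candidates: the grey block at top-view (344,282) and the pink block at (283,290). The grey one, blue cap at (327,279) and orange cap at (360,286), fits the description; the pink one is the look-alike. The crop confirms this, with slots up. The head sits at (311,212), its plate at (310,204) and the tray near (464,262).

```bash
python3 -m pendant '[{"dx":0.245,"dy":0.488,"roll":0.97},{"dx":0.245,"dy":0.488,"roll":0.97},{"dx":0.245,"dy":0.488,"roll":0.97},{"dx":0.245,"dy":0.488,"roll":0.97},{"dx":0.245,"dy":0.488,"roll":0.97},{"dx":0.245,"dy":0.488,"roll":0.97},{"dx":0.245,"dy":0.488,"roll":0.97},{"dx":0.245,"dy":0.488,"roll":0.97},{"dx":0.245,"dy":0.488,"roll":0.97},{"dx":0.245,"dy":0.488,"roll":0.97}]'
python3 -m pendant '[{"dz":0},{"dz":0}]'
python3 - <<'E'
from h import *
print(env.state()["joint_positions"].round(2))
c=cam("wrist"); im=env.capture("wrist"); cv2.imwrite("pics/w1.png",im); np.save("w1.npy",np.hstack([c[0],c[1],c[2][:,None]]))
print(proj("wrist",(.46,-.098,.036),c), proj("top",(.5,-.4,.01)))
E
```

```text
[ 1.15  0.41 -0.01  1.6   0.01  1.13 -0.08]
[ 17.67854611 -80.96391261] [478.15242792 261.4155663 ]invalid input
invalid input
```

View pics/w1.png

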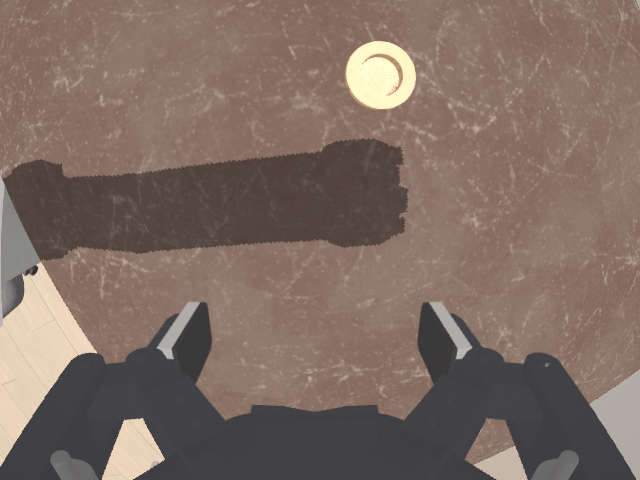

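The arm had not moved: the rows were refused, so this view shows only the tape roll at (380,75). I'll send full rows with all five keys.

```bash
python3 -m pendant '[{"dx":0.05,"dy":0.1,"dz":0,"roll":0.97,"claw":0.0854},{"dx":0.245,"dy":0.488,"dz":0,"roll":0.97,"claw":0.0854},{"dx":0.245,"dy":0.488,"dz":0,"roll":0.97,"claw":0.0854},{"dx":0.245,"dy":0.488,"dz":0,"roll":0.97,"claw":0.0854},{"dx":0.245,"dy":0.488,"dz":0,"roll":0.97,"claw":0.0854},{"dx":0.245,"dy":0.488,"dz":0,"roll":0.97,"claw":0.0854},{"dx":0.245,"dy":0.488,"dz":0,"roll":0.97,"claw":0.0854},{"dx":0.245,"dy":0.488,"dz":0,"roll":0.97,"claw":0.0854},{"dx":0.245,"dy":0.488,"dz":0,"roll":0.97,"claw":0.0854},{"dx":0.245,"dy":0.488,"dz":0,"roll":0.97,"claw":0.0854}]' 30
```

```text
t: 1.15
tool_pos: [0.44, -0.1381, 0.2314]
eef_rot: [2.48, 1.928, -0.0]
contact_force: [1.4, -0.2, -0.1]
opening: 0.0853
finger_force: 0.0
```

```bash
cat >> h.py <<'E'
def caps(n,im,c,z,roi=None):
    hsv=cv2.cvtColor(im,cv2.COLOR_BGR2HSV); out=[]
    for nm,m in (("blue",cv2.inRange(hsv,(98,120,70),(125,255,255))),("or",cv2.inRange(hsv,(5,150,120),(22,255,255)))):
        if roi: x0,y0,x1,y1=roi; q=np.zeros_like(m); q[y0:y1,x0:x1]=m[y0:y1,x0:x1]; m=q
        for k in cv2.findContours(m,0,2)[0]:
            if cv2.contourArea(k)>40:
                r=cv2.minAreaRect(k); out.append((nm,np.round(r[0],1),np.round(r[1],1),onz(n,*r[0],z,c)[:2].round(4)))
    return out
E
python3 -m pendant '[{"dx":0,"dy":0,"dz":0,"roll":0,"claw":0.0854},{"dx":0,"dy":0,"dz":0,"roll":0,"claw":0.0854}]'
python3 - <<'E'
from h import *
print(env.state()["joint_positions"].round(2))
c=cam("wrist"); im=env.capture("wrist"); cv2.imwrite("pics/w2.png",im); np.save("w2.npy",np.hstack([c[0],c[1],c[2][:,None]]))
print(proj("wrist",(.46,-.098,.036),c))
for o in caps("wrist",im,c,.036): print(o)
E
```

```text
t: 1.35
tool_pos: [0.4399, -0.1389, 0.2312]
eef_rot: [-2.477, -1.932, 0.0]
contact_force: [-0.7, 0.0, 0.1]
opening: 0.0851
finger_force: 0.0
[ 0.64  0.17 -0.49  1.95  0.09  1.05 -0.13]
[323.33874139 163.60114186]
('blue', array([470.4, 460.8]), array([19.7,  7.2]), array([ 0.5758, -0.5524]))
('blue', array([ 15.7, 420.8]), array([22.2, 67.3]), array([-0.1497, -0.3575]))
('blue', array([515.3, 198.1]), array([23.7, 25.5]), array([ 0.6439, -0.1724]))
('blue', array([326.5, 124. ]), array([41.,  8.]), array([ 0.4714, -0.0637]))
('blue', array([318.5,  31. ]), array([44.,  9.]), array([0.4855, 0.0221]))
('or', array([326., 201.]), array([ 8., 40.]), array([ 0.4541, -0.1322]))
('or', array([237.6,  36. ]), array([44.9, 10.6]), array([0.4141, 0.0377]))
```

View pics/w2.png

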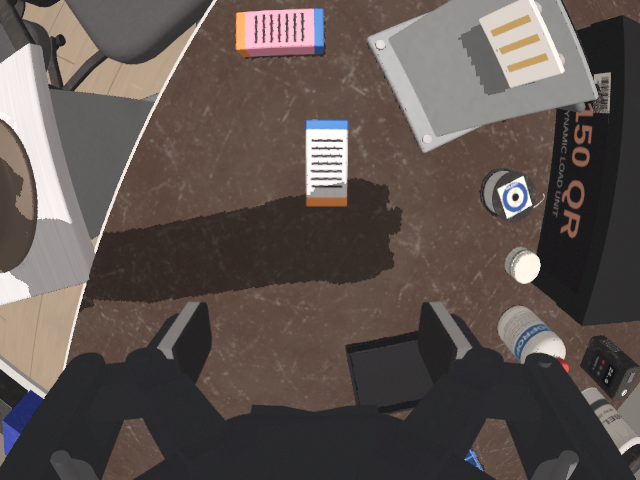

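The wrist view shows the module at (326,163), blue cap up and orange down, aligned with the fingers. I'll descend over it.

```bash
python3 -m pendant '[{"dx":0.023,"dy":0.041,"dz":-0.04,"roll":0,"claw":0.0854},{"dx":0.023,"dy":0.041,"dz":-0.09,"roll":0,"claw":0.0854},{"dx":0.023,"dy":0.041,"dz":-0.14,"roll":0,"claw":0.0854},{"dx":0.023,"dy":0.041,"dz":-0.18,"roll":0,"claw":0.0854},{"dx":0.023,"dy":0.041,"dz":-0.21,"roll":0,"claw":0.0854},{"dx":0.023,"dy":0.041,"dz":-0.227,"roll":0,"claw":0.0854},{"dx":0.023,"dy":0.041,"dz":-0.227,"roll":0,"claw":0.0854},{"dx":0.023,"dy":0.041,"dz":-0.227,"roll":0,"claw":0.02},{"dx":0.023,"dy":0.041,"dz":-0.227,"roll":0,"claw":0.02},{"dx":0.023,"dy":0.041,"dz":-0.227,"roll":0,"claw":0.02}]' 30
python3 -m pendant '[{"dx":0,"dy":0,"dz":0,"roll":0,"claw":0.02},{"dx":0,"dy":0,"dz":0,"roll":0,"claw":0.02},{"dx":0,"dy":0,"dz":0,"roll":0,"claw":0.02},{"dx":0,"dy":0,"dz":0,"roll":0,"claw":0.02}]' 30
```

```text
t: 2.4
tool_pos: [0.4635, -0.0995, 0.0055]
eef_rot: [2.479, 1.926, 0.002]
contact_force: [0.8, 0.1, 0.2]
opening: 0.044
finger_force: 0.0
t: 2.8
tool_pos: [0.4634, -0.0994, 0.0055]
eef_rot: [2.479, 1.927, 0.001]
contact_force: [-1.1, -1.3, 7.4]
opening: 0.0373
finger_force: 30.8
```

```bash
python3 -m pendant '[{"dx":0,"dy":0,"dz":0.02,"roll":0,"claw":0.02},{"dx":0,"dy":0,"dz":0.06,"roll":0,"claw":0.02},{"dx":0,"dy":0,"dz":0.11,"roll":0,"claw":0.02},{"dx":0.02,"dy":0,"dz":0.16,"roll":0.14,"claw":0.02},{"dx":0.04,"dy":0,"dz":0.205,"roll":0.28,"claw":0.02},{"dx":0.06,"dy":0,"dz":0.225,"roll":0.42,"claw":0.02},{"dx":0.08,"dy":0,"dz":0.225,"roll":0.56,"claw":0.02},{"dx":0.1,"dy":-0.01,"dz":0.225,"roll":0.7,"claw":0.02},{"dx":0.1,"dy":-0.015,"dz":0.225,"roll":0.84,"claw":0.02},{"dx":0.1,"dy":-0.015,"dz":0.225,"roll":0.98,"claw":0.02}]' 30
python3 -m pendant '[{"dx":0,"dy":0,"dz":0,"roll":0.14,"claw":0.02},{"dx":0,"dy":0,"dz":0,"roll":0.28,"claw":0.02},{"dx":0,"dy":0,"dz":0,"roll":0.42,"claw":0.02},{"dx":0,"dy":0,"dz":0,"roll":0.56,"claw":0.02},{"dx":0,"dy":0,"dz":0,"roll":0.7,"claw":0.02},{"dx":0,"dy":0,"dz":0,"roll":0.84,"claw":0.02},{"dx":0,"dy":0,"dz":0,"roll":0.98,"claw":0.02},{"dx":0,"dy":0,"dz":0,"roll":1.07,"claw":0.02},{"dx":0,"dy":0,"dz":0,"roll":1.07,"claw":0.02}]' 30
python3 - <<'E'
from h import *
print(env.state()["joint_positions"].round(2))
def tri(s,t):
    o1,d1=ray("side",*s); o2,d2=ray("top",*t)
    A=np.c_[d1,-d2]; k=np.linalg.lstsq(A,o2-o1,rcond=None)[0]; a=o1+d1*k[0]; b=o2+d2*k[1]; return ((a+b)/2).round(4),np.linalg.norm(a-b).round(4)
O=np.array([.6262,-.0303]); e=np.array([.973,.23,0]); l=np.array([-.23,.973,0])
for nm,s,t in (("L",(257,227),(277.5,194.5)),("R",(282,204),(335,183.8))):
    p,r=tri(s,t); q=p-np.array([*O,0]); print(nm,p,r,"head x,y",(q@e).round(4),(q@l).round(4))
E
python3 - <<'E'
from h import *
c=cam("side"); im=env.capture("side"); 
a=cv2.resize(im[170:310,220:400],(800,600),interpolation=2); s=cv2.imread("pics/side0.png")
cv2.imwrite("pics/s2.png",a)
E
```

```text
t: 3.8
tool_pos: [0.5627, -0.1149, 0.2293]
eef_rot: [-1.274, -2.872, 0.001]
contact_force: [-0.8, -0.4, -2.1]
opening: 0.0376
finger_force: 30.8
t: 4.7
tool_pos: [0.5624, -0.1141, 0.2294]
eef_rot: [0.362, -3.12, 0.0]
contact_force: [0.3, 0.2, -1.1]
opening: 0.0376
finger_force: 30.8
[ 0.8   0.49 -0.94  1.68  0.42  1.19  1.56]
L [0.6354 0.033  0.1568] 0.0003 head x,y 0.0235 0.0595
R [ 0.6588 -0.0798  0.153 ] 0.0098 head x,y 0.0203 -0.0557
```

View pics/s2.png

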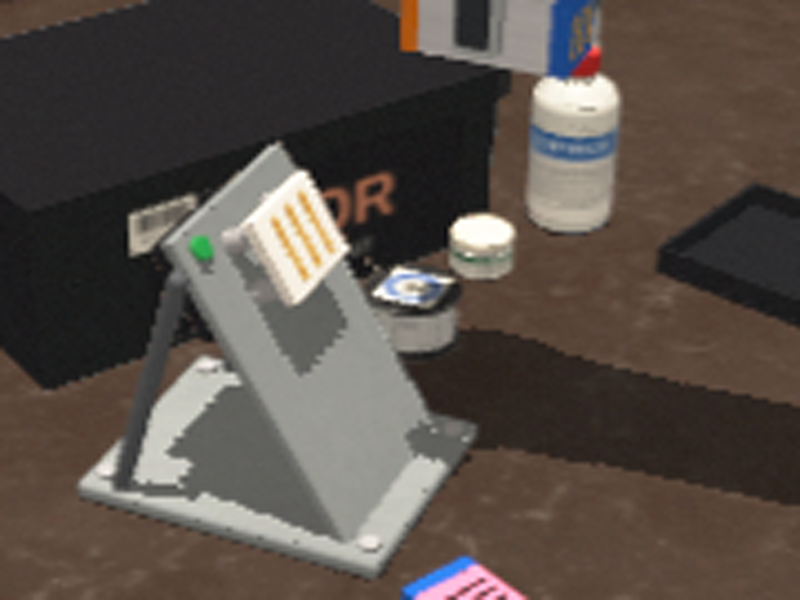

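The side view shows the head with its top edge from (165,240) to (280,143) in the crop. The held module is level, with blue facing the robot. Next I'll pivot the module in the grip by lowering its orange end on the panel's right top edge, clear of the plate.

```bash
python3 -m pendant '[{"dx":0.033,"dy":0.008,"dz":0,"roll":0,"claw":0.02},{"dx":0.067,"dy":0.016,"dz":0,"roll":0,"claw":0.02},{"dx":0.067,"dy":0.016,"dz":-0.03,"roll":0,"claw":0.02},{"dx":0.067,"dy":0.016,"dz":-0.05,"roll":0,"claw":0.02},{"dx":0.067,"dy":0.016,"dz":-0.055,"roll":0,"claw":0.02},{"dx":0.067,"dy":0.016,"dz":-0.058,"roll":0,"claw":0.02},{"dx":0.067,"dy":0.016,"dz":-0.061,"roll":0,"claw":0.02},{"dx":0.067,"dy":0.016,"dz":-0.064,"roll":0,"claw":0.02},{"dx":0.067,"dy":0.016,"dz":-0.067,"roll":0,"claw":0.02}]' 25
python3 - <<'E'
from h import *
o,d=ray("side",286.8,225.3); print("plate",(o+d*(.142-o[2])/d[2]).round(4))
E
```

```text
t: 5.65
tool_pos: [0.6302, -0.0981, 0.1636]
eef_rot: [-0.359, 3.119, -0.001]
contact_force: [-6.8, -2.3, 15.3]
opening: 0.0375
finger_force: 33.0
plate [ 0.6098 -0.0277  0.142 ]
```

```bash
python3 -m pendant '[{"dx":0,"dy":0,"dz":-0.003,"roll":0,"claw":0.02},{"dx":0,"dy":0,"dz":-0.006,"roll":0,"claw":0.02},{"dx":0,"dy":0,"dz":-0.009,"roll":0,"claw":0.02},{"dx":0,"dy":0,"dz":-0.012,"roll":0,"claw":0.02},{"dx":0,"dy":0,"dz":-0.012,"roll":0,"claw":0.02}]' 25
python3 - <<'E'
from h import *
im=env.capture("side"); cv2.imwrite("pics/s3f.png",im)
cv2.imwrite("pics/s3.png",cv2.resize(im[140:260,220:380],(800,600),interpolation=2))
E
```

```text
t: 6.15
tool_pos: [0.6285, -0.0987, 0.1521]
eef_rot: [0.359, -3.119, 0.003]
contact_force: [-11.9, -2.2, 12.8]
opening: 0.0375
finger_force: 37.1
```

View pics/s3.png

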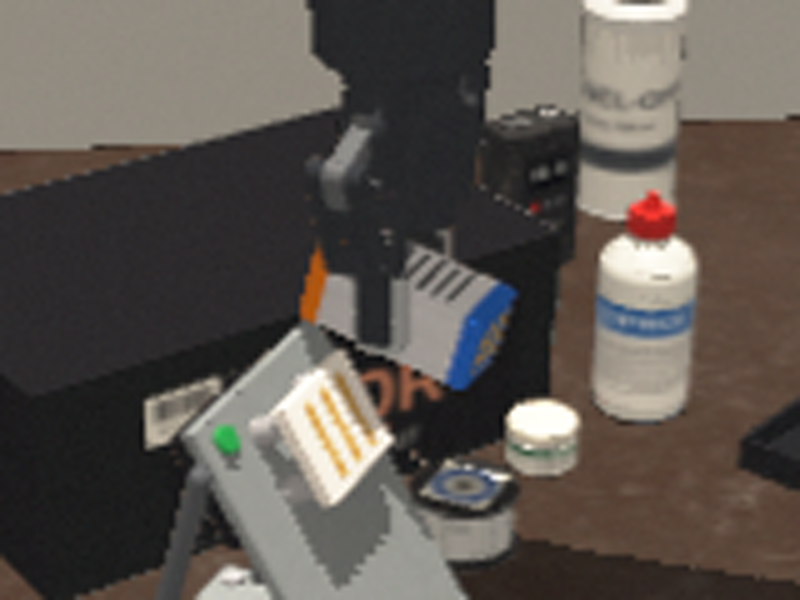

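```bash
cat >> h.py <<'E'
E3=np.array([.973,.23,0]); L3=np.array([-.23,.973,0]); O3=np.array([.6262,-.0303,0])
def onplane(u,v,l):   # side pixel -> head x,z on vertical plane at head y=l
    o,d=ray("side",u,v); p=o+d*((l-(o-O3)@L3)/(d@L3)); return np.array([(p-O3)@E3,p[2]])
def tilt(a,b,l):
    p,q=onplane(*a,l),onplane(*b,l); d=p-q; return p.round(4),q.round(4),np.degrees(np.arctan2(d[1],d[0])).round(1),np.hypot(*d).round(4)
E
python3 - <<'E'
from h import *
print(tilt((280.6,204),(311.6,217.6),-.048), tilt((284,190),(317.4,197),-.048))
E
```

```text
(array([0.0253, 0.1564]), array([-0.0474,  0.1399]), np.float64(12.8), np.float64(0.0746)) (array([0.0166, 0.1915]), array([-0.0594,  0.1911]), np.float64(0.3), np.float64(0.076))
```

```bash
cat >> h.py <<'E'
def low(im,roi):
    hsv=cv2.cvtColor(im,cv2.COLOR_BGR2HSV); r=[]
    for m in (cv2.inRange(hsv,(98,140,50),(125,255,255)),cv2.inRange(hsv,(5,170,100),(20,255,255))):
        q=np.zeros_like(m); x0,y0,x1,y1=roi; q[y0:y1,x0:x1]=m[y0:y1,x0:x1]
        n,lab,st,_=cv2.connectedComponentsWithStats(q); 
        if n<2: r.append(None); continue
        k=1+np.argmax(st[1:,4]); ys,xs=np.where(lab==k); j=ys.argmax(); r.append((xs[ys==ys[j]].mean(),ys[j]+.5)); print("box",st[k])
    return r
E
python3 -m pendant '[{"dx":0,"dy":0,"dz":-0.003,"roll":0,"claw":0.02},{"dx":0,"dy":0,"dz":-0.006,"roll":0,"claw":0.02},{"dx":0,"dy":0,"dz":-0.009,"roll":0,"claw":0.02},{"dx":0,"dy":0,"dz":-0.009,"roll":0,"claw":0.02},{"dx":0,"dy":0,"dz":0.01,"roll":0,"claw":0.02},{"dx":0,"dy":0,"dz":0.04,"roll":0,"claw":0.02},{"dx":0,"dy":0,"dz":0.04,"roll":0,"claw":0.02}]' 25
python3 - <<'E'
from h import *
im=env.capture("side"); cv2.imwrite("pics/s4f.png",im)
r=low(im,(260,140,335,230)); print(r)
print(tilt(r[1],r[0],-.048)); im=cv2.imread("pics/s3f.png"); r=low(im,(260,140,335,230)); print(tilt(r[1],r[0],-.048))
E
```

```text
t: 6.9
tool_pos: [0.6319, -0.0974, 0.1948]
eef_rot: [-0.359, 3.114, -0.002]
contact_force: [0.9, -0.0, -0.9]
opening: 0.0375
finger_force: 39.0
box [306 181  16  21  96]
box [278 173   6   9  30]
[(np.float64(308.0), np.float64(201.5)), (np.float64(279.5), np.float64(181.5))]
(array([0.0268, 0.209 ]), array([-0.0386,  0.1762]), np.float64(26.6), np.float64(0.0731))
box [310 197  14  21  94]
box [280 190   5  14  44]
(array([0.0243, 0.1578]), array([-0.0472,  0.1401]), np.float64(13.9), np.float64(0.0737))
```

```bash
python3 -m pendant '[{"dx":-0.04,"dy":0,"dz":0,"roll":0,"claw":0.02},{"dx":-0.08,"dy":0.01,"dz":0,"roll":-0.14,"claw":0.02},{"dx":-0.11,"dy":0.03,"dz":0,"roll":-0.28,"claw":0.02},{"dx":-0.12,"dy":0.052,"dz":0,"roll":-0.42,"claw":0.02},{"dx":-0.12,"dy":0.052,"dz":0,"roll":-0.56,"claw":0.02},{"dx":-0.12,"dy":0.052,"dz":0,"roll":-0.7,"claw":0.02},{"dx":-0.12,"dy":0.052,"dz":0,"roll":-0.84,"claw":0.02},{"dx":-0.12,"dy":0.052,"dz":0,"roll":-0.98,"claw":0.02},{"dx":-0.12,"dy":0.052,"dz":0,"roll":-1.12,"claw":0.02},{"dx":-0.12,"dy":0.052,"dz":0,"roll":-1.26,"claw":0.02}]' 25
python3 -m pendant '[{"dx":0,"dy":0,"dz":0,"roll":-0.14,"claw":0.02},{"dx":0,"dy":0,"dz":0,"roll":-0.28,"claw":0.02},{"dx":0,"dy":0,"dz":0,"roll":-0.42,"claw":0.02},{"dx":0,"dy":0,"dz":0,"roll":-0.56,"claw":0.02},{"dx":0,"dy":0,"dz":0,"roll":-0.7,"claw":0.02},{"dx":0,"dy":0,"dz":0,"roll":-0.84,"claw":0.02},{"dx":0,"dy":0,"dz":0,"roll":-0.98,"claw":0.02},{"dx":0,"dy":0,"dz":0,"roll":-1.12,"claw":0.02},{"dx":0,"dy":0,"dz":0,"roll":-1.26,"claw":0.02},{"dx":0,"dy":0,"dz":0,"roll":-1.4,"claw":0.02}]' 25
python3 -m pendant '[{"dx":0,"dy":0,"dz":0,"roll":-0.14,"claw":0.02},{"dx":0,"dy":0,"dz":0,"roll":-0.28,"claw":0.02},{"dx":0,"dy":0,"dz":0,"roll":-0.42,"claw":0.02},{"dx":0,"dy":0,"dz":0,"roll":-0.476,"claw":0.02},{"dx":0.02,"dy":0,"dz":-0.034,"roll":-0.476,"claw":0.02},{"dx":0.038,"dy":0,"dz":-0.034,"roll":-0.476,"claw":0.02},{"dx":0.038,"dy":0,"dz":-0.034,"roll":-0.476,"claw":0.02}]' 25
python3 - <<'E'
from h import *
print(env.state()["joint_positions"].round(2))
im=env.capture("side"); cv2.imwrite("pics/s5f.png",im)
cv2.imwrite("pics/s5.png",cv2.resize(im[140:290,240:440],(800,600),interpolation=2))
E
```

```text
t: 7.95
tool_pos: [0.5092, -0.0461, 0.1896]
eef_rot: [-1.555, -2.729, 0.001]
contact_force: [0.5, -0.2, -1.3]
opening: 0.0376
finger_force: 38.9
t: 8.95
tool_pos: [0.5091, -0.046, 0.1895]
eef_rot: [-2.948, -1.086, 0.002]
contact_force: [-0.0, -1.1, -2.0]
opening: 0.0376
finger_force: 38.9
t: 9.65
tool_pos: [0.5485, -0.0458, 0.1548]
eef_rot: [-3.119, -0.369, 0.002]
contact_force: [0.3, 0.6, -1.7]
opening: 0.0378
finger_force: 38.8
[ 0.25  0.39 -0.33  1.85  0.15  0.93 -1.48]
```

View pics/s5.png

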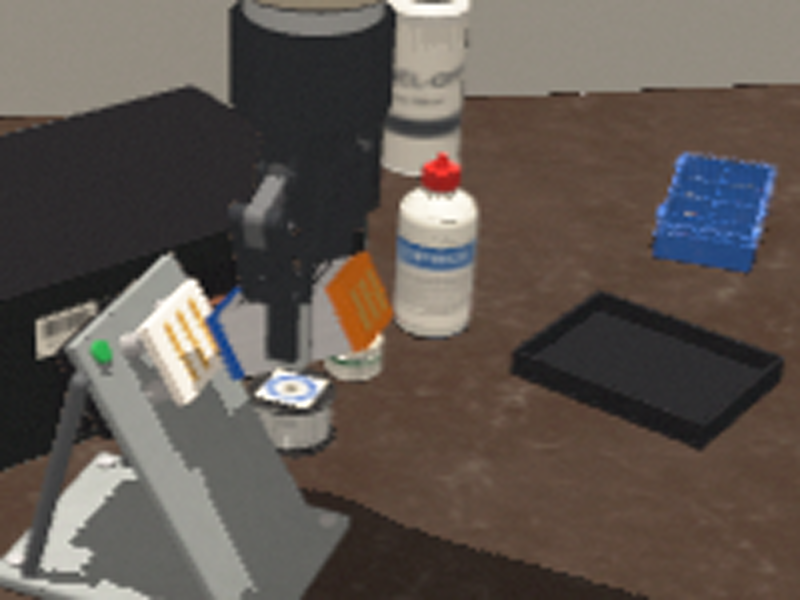

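```bash
python3 - <<'E'
from h import *
im=cv2.imread("pics/s5f.png"); f=lambda u,v:(240+u/4,140+v/4)
print(tilt(f(358,352),f(240,378),.0218)); r=low(im,(285,200,345,240)); print(r,tilt(r[1],r[0],.0218))
p=O3+E3*-.016+np.array([0,0,.142]); zc=np.array([.5*.973,.5*.23,.866])
for a,b in ((1,1),(1,-1),(-1,-1),(-1,1)): print(a,b,((proj("side",p+a*.028*L3+b*.023*zc)-[240,140])*4).round(0))
E
```

```text
(array([-0.1136,  0.1681]), array([-0.0518,  0.1378]), np.float64(153.9), np.float64(0.0688))
box [292 212   9  23  46]
box [322 203  16  25 246]
[(np.float64(299.0), np.float64(234.5)), (np.float64(329.0), np.float64(227.5))] (array([-0.1126,  0.1689]), array([-0.0496,  0.1372]), np.float64(153.3), np.float64(0.0705))
1 1 [148. 322.]
1 -1 [191. 400.]
-1 -1 [236. 349.]
-1 1 [196. 274.]
```

```bash
python3 -m pendant '[{"dx":0.01,"dy":0.001,"dz":-0.004,"roll":0,"claw":0.02},{"dx":0.0204,"dy":0.0028,"dz":-0.0084,"roll":0,"claw":0.02},{"dx":0.0204,"dy":0.0028,"dz":-0.0084,"roll":0,"claw":0.02}]' 40
python3 -m pendant '[{"dx":0.0025,"dy":0.0006,"dz":-0.0015,"roll":0,"claw":0.02},{"dx":0.0025,"dy":0.0006,"dz":-0.0015,"roll":0,"claw":0.02}]' 40
python3 -m pendant '[{"dx":0.0025,"dy":0.0006,"dz":-0.0015,"roll":0,"claw":0.02},{"dx":0.0025,"dy":0.0006,"dz":-0.0015,"roll":0,"claw":0.02}]' 40
python3 -m pendant '[{"dx":0.0025,"dy":0.0006,"dz":-0.0015,"roll":0,"claw":0.02},{"dx":0.0025,"dy":0.0006,"dz":-0.0015,"roll":0,"claw":0.02}]' 40
```

```text
t: 10.0
tool_pos: [0.5691, -0.0426, 0.1475]
eef_rot: [-3.119, -0.37, -0.001]
contact_force: [-1.0, -0.2, -1.4]
opening: 0.0375
finger_force: 40.4
t: 10.2
tool_pos: [0.5706, -0.0424, 0.1463]
eef_rot: [-3.12, -0.37, 0.0]
contact_force: [-0.1, -0.6, -0.8]
opening: 0.0372
finger_force: 40.4
t: 10.4
tool_pos: [0.5729, -0.0419, 0.1449]
eef_rot: [3.12, 0.369, -0.001]
contact_force: [-2.3, -0.6, 0.2]
opening: 0.0377
finger_force: 40.4
t: 10.6
tool_pos: [0.5755, -0.0413, 0.1434]
eef_rot: [3.12, 0.369, -0.001]
contact_force: [-2.7, -0.7, 1.7]
opening: 0.0376
finger_force: 40.6
```

```bash
python3 -m pendant '[{"dx":0.0025,"dy":0.0006,"dz":-0.0015,"roll":0,"claw":0.02},{"dx":0.0042,"dy":0.001,"dz":-0.0025,"roll":0,"claw":0.02},{"dx":0.0042,"dy":0.001,"dz":-0.0025,"roll":0,"claw":0.02},{"dx":0.0042,"dy":0.001,"dz":-0.0025,"roll":0,"claw":0.02}]' 40
python3 - <<'E'
from h import *
im=env.capture("side"); cv2.imwrite("pics/s6f.png",im)
E
python3 - <<'E'
from h import *
im=cv2.imread("pics/s6f.png"); r=low(im,(285,195,345,245)); print(r,tilt(r[1],r[0],.020))
cv2.imwrite("pics/s6.png",cv2.resize(im[180:260,250:350],(750,600),interpolation=2))
E
```

```text
t: 11.0
tool_pos: [0.5797, -0.0404, 0.1409]
eef_rot: [3.12, 0.369, -0.0]
contact_force: [-4.3, -0.9, 3.4]
opening: 0.0374
finger_force: 40.8
box [285 233   2   4   5]
box [307 206  16  24 239]
[(np.float64(285.0), np.float64(236.5)), (np.float64(314.5), np.float64(229.5))] (array([-0.082 ,  0.1559]), array([-0.0176,  0.1233]), np.float64(153.2), np.float64(0.0722))
```

View pics/s6.png

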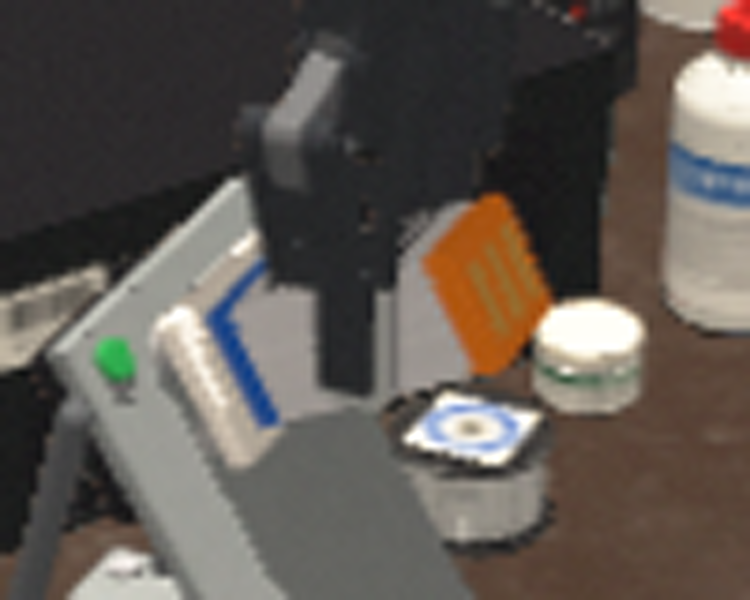

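Blue is flush on the plate, edge (215,325)–(265,425) in the crop, with about 6.5 N axial force, or 8.7 mm in. I'll push 1 mm more, hold, then back straight out.

```bash
python3 -m pendant '[{"dx":0.0009,"dy":0.0002,"dz":-0.0005,"roll":0,"claw":0.02},{"dx":0.0009,"dy":0.0002,"dz":-0.0005,"roll":0,"claw":0.02},{"dx":0.0009,"dy":0.0002,"dz":-0.0005,"roll":0,"claw":0.02},{"dx":0.0009,"dy":0.0002,"dz":-0.0005,"roll":0,"claw":0.02},{"dx":0.0009,"dy":0.0002,"dz":-0.0005,"roll":0,"claw":0.02},{"dx":0.0009,"dy":0.0002,"dz":-0.0005,"roll":0,"claw":0.02}]' 40
python3 -m pendant '[{"dx":-0.01,"dy":-0.0023,"dz":0.006,"roll":0,"claw":0.02},{"dx":-0.02,"dy":-0.005,"dz":0.012,"roll":0,"claw":0.02},{"dx":-0.04,"dy":-0.009,"dz":0.025,"roll":0,"claw":0.02},{"dx":-0.07,"dy":-0.02,"dz":0.06,"roll":0,"claw":0.02},{"dx":-0.07,"dy":-0.06,"dz":0.06,"roll":0,"claw":0.02},{"dx":-0.03,"dy":-0.07,"dz":0.06,"roll":0,"claw":0.02},{"dx":-0.01,"dy":-0.07,"dz":0.06,"roll":0,"claw":0.02},{"dx":-0.01,"dy":-0.07,"dz":0.06,"roll":0,"claw":0.02}]' 25
```

```text
t: 11.65
tool_pos: [0.5806, -0.0402, 0.1404]
eef_rot: [3.12, 0.369, -0.0]
contact_force: [-5.2, -1.7, 3.3]
opening: 0.0375
finger_force: 40.8
t: 12.45
tool_pos: [0.5729, -0.1102, 0.2009]
eef_rot: [-3.12, -0.369, -0.005]
contact_force: [0.6, 0.0, -1.2]
opening: 0.0378
finger_force: 40.3
```

```bash
python3 -m pendant '[{"dx":0.04,"dy":0.009,"dz":0.003,"roll":0,"claw":0.02},{"dx":0.0726,"dy":0.0156,"dz":0,"roll":0,"claw":0.02},{"dx":0.0726,"dy":0.0156,"dz":-0.015,"roll":0,"claw":0.02},{"dx":0.0726,"dy":0.0156,"dz":-0.025,"roll":0,"claw":0.02},{"dx":0.0726,"dy":0.0156,"dz":-0.029,"roll":0,"claw":0.02},{"dx":0.0726,"dy":0.0156,"dz":-0.032,"roll":0,"claw":0.02},{"dx":0.0726,"dy":0.0156,"dz":-0.035,"roll":0,"claw":0.02}]' 25
python3 -m pendant '[{"dx":0,"dy":0,"dz":-0.003,"roll":0,"claw":0.02},{"dx":0,"dy":0,"dz":-0.006,"roll":0,"claw":0.02},{"dx":0,"dy":0,"dz":-0.008,"roll":0,"claw":0.02}]' 25
```

```text
t: 13.15
tool_pos: [0.6451, -0.0947, 0.1697]
eef_rot: [3.118, 0.368, 0.012]
contact_force: [-0.7, 0.2, 25.7]
opening: 0.0374
finger_force: 43.7
t: 13.45
tool_pos: [0.646, -0.0953, 0.164]
eef_rot: [3.117, 0.367, 0.016]
contact_force: [-7.3, -1.1, 33.3]
opening: 0.0375
finger_force: 45.3
```

```bash
python3 - <<'E'
from h import *
im=env.capture("side"); cv2.imwrite("pics/s7f.png",im)
r=low(im,(255,130,345,235)); print(r,tilt(r[1],r[0],-.048))
E
```

```text
box [270 185   7  20  50]
box [299 179  14  22 201]
[(np.float64(275.5), np.float64(204.5)), (np.float64(304.5), np.float64(200.5))] (array([-0.0307,  0.1769]), array([0.0376, 0.1525]), np.float64(160.3), np.float64(0.0725))
```

```bash
python3 -m pendant '[{"dx":0,"dy":0,"dz":0.015,"roll":0,"claw":0.02},{"dx":-0.0078,"dy":-0.0018,"dz":0.018,"roll":0,"claw":0.02},{"dx":-0.0078,"dy":-0.0018,"dz":0.012,"roll":0,"claw":0.02},{"dx":-0.0078,"dy":-0.0018,"dz":0.009,"roll":0,"claw":0.02},{"dx":-0.0078,"dy":-0.0018,"dz":0.006,"roll":0,"claw":0.02},{"dx":-0.0078,"dy":-0.0018,"dz":0.003,"roll":0,"claw":0.02}]' 20
python3 -m pendant '[{"dx":0,"dy":0,"dz":-0.003,"roll":0,"claw":0.02},{"dx":0,"dy":0,"dz":-0.006,"roll":0,"claw":0.02},{"dx":0,"dy":0,"dz":-0.006,"roll":0,"claw":0.02}]' 20
python3 - <<'E'
from h import *
im=env.capture("side"); cv2.imwrite("pics/s8f.png",im)
r=low(im,(255,130,345,235)); print(r,tilt(r[1],r[0],-.048))
E
```

```text
t: 14.1
tool_pos: [0.6369, -0.0973, 0.1631]
eef_rot: [3.118, 0.368, 0.007]
contact_force: [-7.3, -2.5, 22.9]
opening: 0.0378
finger_force: 44.9
t: 14.4
tool_pos: [0.6354, -0.0978, 0.1565]
eef_rot: [3.118, 0.367, 0.002]
contact_force: [-7.6, -3.4, 20.4]
opening: 0.0376
finger_force: 45.7
box [275 185   6  19  55]
box [306 185  11  23 181]
[(np.float64(278.0), np.float64(203.5)), (np.float64(309.0), np.float64(207.5))] (array([-0.0411,  0.1627]), array([0.0315, 0.1562]), np.float64(174.9), np.float64(0.0729))
```

```bash
python3 -m pendant '[{"dx":0,"dy":0,"dz":0.015,"roll":0,"claw":0.02},{"dx":-0.0078,"dy":-0.0018,"dz":0.018,"roll":0,"claw":0.02},{"dx":-0.0078,"dy":-0.0018,"dz":0.01,"roll":0,"claw":0.02},{"dx":-0.0078,"dy":-0.0018,"dz":0.006,"roll":0,"claw":0.02},{"dx":-0.0078,"dy":-0.0018,"dz":0.003,"roll":0,"claw":0.02},{"dx":-0.0078,"dy":-0.0018,"dz":0,"roll":0,"claw":0.02},{"dx":-0.0078,"dy":-0.0018,"dz":-0.003,"roll":0,"claw":0.02},{"dx":-0.0078,"dy":-0.0018,"dz":-0.006,"roll":0,"claw":0.02}]' 20
python3 -m pendant '[{"dx":0,"dy":0,"dz":-0.003,"roll":0,"claw":0.02},{"dx":0,"dy":0,"dz":-0.006,"roll":0,"claw":0.02},{"dx":0,"dy":0,"dz":-0.009,"roll":0,"claw":0.02},{"dx":0,"dy":0,"dz":-0.009,"roll":0,"claw":0.02}]' 20
python3 -m pendant '[{"dx":0,"dy":0,"dz":0.02,"roll":0,"claw":0.02},{"dx":0,"dy":0,"dz":0.045,"roll":0,"claw":0.02},{"dx":0,"dy":0,"dz":0.045,"roll":0,"claw":0.02}]' 20
python3 - <<'E'
from h import *
im=env.capture("side"); cv2.imwrite("pics/s9f.png",im)
r=low(im,(255,130,345,235)); print(r,tilt(r[1],r[0],-.048))
E
```

```text
t: 15.25
tool_pos: [0.6268, -0.099, 0.1495]
eef_rot: [3.119, 0.368, -0.002]
contact_force: [-11.8, -2.4, 17.9]
opening: 0.0374
finger_force: 45.1
t: 15.65
tool_pos: [0.6263, -0.0991, 0.1393]
eef_rot: [3.119, 0.368, -0.005]
contact_force: [-8.7, -3.6, 11.6]
opening: 0.0378
finger_force: 44.5
t: 15.95
tool_pos: [0.6292, -0.0979, 0.1864]
eef_rot: [3.119, 0.37, 0.006]
contact_force: [0.4, 0.0, -1.7]
opening: 0.0376
finger_force: 42.9
box [278 170   6  14  44]
box [308 178  15  21 138]
[(np.float64(280.0), np.float64(183.5)), (np.float64(309.5), np.float64(198.5))] (array([-0.0419,  0.1839]), array([0.0257, 0.2047]), np.float64(-162.9), np.float64(0.0707))
```

```bash
python3 -m pendant '[{"dx":0.002,"dy":0,"dz":-0.025,"roll":0,"claw":0.02},{"dx":0.002,"dy":0,"dz":-0.037,"roll":0,"claw":0.02},{"dx":0.002,"dy":0,"dz":-0.042,"roll":0,"claw":0.02},{"dx":0.002,"dy":0,"dz":-0.046,"roll":0,"claw":0.02},{"dx":0.002,"dy":0,"dz":-0.049,"roll":0,"claw":0.02},{"dx":0.002,"dy":0,"dz":-0.0515,"roll":0,"claw":0.02},{"dx":0.002,"dy":0,"dz":-0.0515,"roll":0,"claw":0.02}]' 20
python3 -m pendant '[{"dx":0,"dy":0,"dz":0.02,"roll":0,"claw":0.02},{"dx":-0.002,"dy":0,"dz":0.052,"roll":0,"claw":0.02},{"dx":-0.002,"dy":0,"dz":0.052,"roll":0,"claw":0.02},{"dx":-0.002,"dy":0,"dz":0.052,"roll":0,"claw":0.02}]' 20
python3 - <<'E'
from h import *
im=env.capture("side"); cv2.imwrite("pics/s10f.png",im)
r=low(im,(255,130,345,235)); print(r,tilt(r[1],r[0],-.048))
E
```

```text
t: 16.7
tool_pos: [0.6289, -0.0978, 0.1336]
eef_rot: [-3.12, -0.37, 0.002]
contact_force: [-7.8, 0.6, 10.9]
opening: 0.0376
finger_force: 44.1
t: 17.1
tool_pos: [0.6278, -0.0981, 0.185]
eef_rot: [3.12, 0.369, 0.001]
contact_force: [0.3, -0.1, -1.2]
opening: 0.0376
finger_force: 42.6
box [279 172   5  10  30]
box [306 181  17  21 110]
[(np.float64(280.5), np.float64(181.5)), (np.float64(309.0), np.float64(201.5))] (array([-0.0409,  0.1767]), array([0.0244, 0.2095]), np.float64(-153.4), np.float64(0.0731))
```

```bash
python3 -m pendant '[{"dx":-0.04,"dy":0,"dz":0.01,"roll":0,"claw":0.02},{"dx":-0.08,"dy":0.01,"dz":0.01,"roll":0.14,"claw":0.02},{"dx":-0.11,"dy":0.03,"dz":0.01,"roll":0.28,"claw":0.02},{"dx":-0.12,"dy":0.05,"dz":0.01,"roll":0.42,"claw":0.02},{"dx":-0.12,"dy":0.05,"dz":0.01,"roll":0.56,"claw":0.02},{"dx":-0.12,"dy":0.05,"dz":0.01,"roll":0.7,"claw":0.02},{"dx":-0.12,"dy":0.05,"dz":0.01,"roll":0.84,"claw":0.02},{"dx":-0.12,"dy":0.05,"dz":0.01,"roll":0.98,"claw":0.02},{"dx":-0.12,"dy":0.05,"dz":0.01,"roll":1.12,"claw":0.02},{"dx":-0.12,"dy":0.05,"dz":0.01,"roll":1.26,"claw":0.02}]' 25
python3 -m pendant '[{"dx":0,"dy":0,"dz":0,"roll":0.14,"claw":0.02},{"dx":0,"dy":0,"dz":0,"roll":0.28,"claw":0.02},{"dx":0,"dy":0,"dz":0,"roll":0.42,"claw":0.02},{"dx":0,"dy":0,"dz":0,"roll":0.56,"claw":0.02},{"dx":0,"dy":0,"dz":0,"roll":0.7,"claw":0.02},{"dx":0,"dy":0,"dz":0,"roll":0.84,"claw":0.02},{"dx":0,"dy":0,"dz":0,"roll":0.98,"claw":0.02},{"dx":0,"dy":0,"dz":0,"roll":1.12,"claw":0.02},{"dx":0,"dy":0,"dz":0,"roll":1.26,"claw":0.02},{"dx":0,"dy":0,"dz":0,"roll":1.4,"claw":0.02}]' 25
python3 -m pendant '[{"dx":0,"dy":0,"dz":0,"roll":0.14,"claw":0.02},{"dx":0,"dy":0,"dz":0,"roll":0.28,"claw":0.02},{"dx":0,"dy":0,"dz":0,"roll":0.42,"claw":0.02},{"dx":0,"dy":0,"dz":0,"roll":0.48,"claw":0.02},{"dx":0.02,"dy":0,"dz":-0.03,"roll":0.48,"claw":0.02},{"dx":0.042,"dy":0,"dz":-0.045,"roll":0.48,"claw":0.02},{"dx":0.042,"dy":0,"dz":-0.045,"roll":0.48,"claw":0.02},{"dx":0.042,"dy":0,"dz":-0.045,"roll":0.48,"claw":0.02}]' 25
python3 - <<'E'
from h import *
im=env.capture("side"); cv2.imwrite("pics/s11f.png",im)
r=low(im,(285,195,345,245)); print(r,tilt(r[0],r[1],.0195))
cv2.imwrite("pics/s11.png",cv2.resize(im[170:260,250:370],(800,600),interpolation=2))
E
```

```text
t: 18.15
tool_pos: [0.5068, -0.048, 0.1935]
eef_rot: [-2.295, -2.142, 0.002]
contact_force: [-0.1, 0.1, -1.3]
opening: 0.0378
finger_force: 42.5
t: 19.15
tool_pos: [0.5068, -0.048, 0.1936]
eef_rot: [-0.375, -3.117, -0.001]
contact_force: [1.0, 0.0, -1.3]
opening: 0.0371
finger_force: 42.5
t: 19.95
tool_pos: [0.5487, -0.0475, 0.1485]
eef_rot: [0.368, -3.117, -0.003]
contact_force: [-0.6, 0.4, -0.6]
opening: 0.0377
finger_force: 42.5
box [323 201  16  24 144]
box [293 211   9  22  54]
[(np.float64(331.0), np.float64(224.5)), (np.float64(300.0), np.float64(232.5))] (array([-0.1155,  0.1751]), array([-0.0508,  0.1409]), np.float64(152.2), np.float64(0.0732))
```

View pics/s11.png

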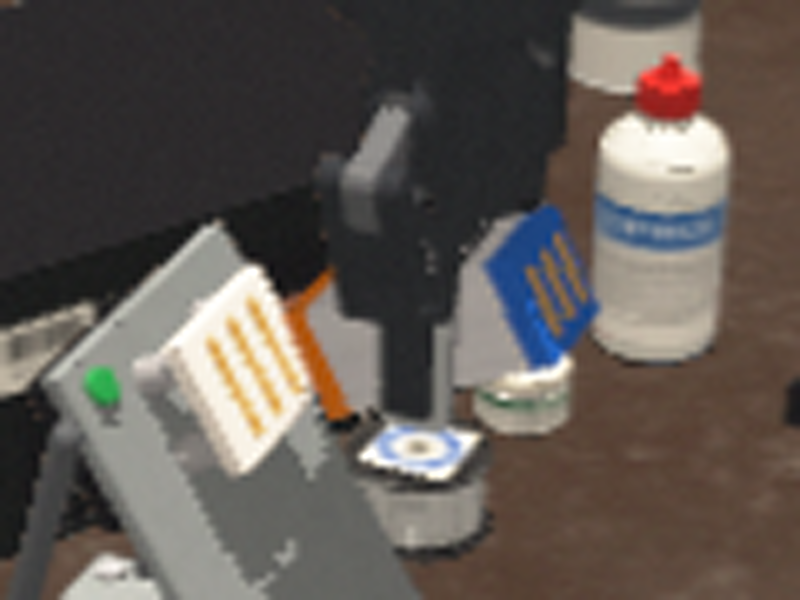

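The orange face is parallel to the plate at about 28°, its edge at (300,310)–(345,415) in the crop, standing off by about 27 mm. I'll push along the axis.

```bash
python3 -m pendant '[{"dx":0.0101,"dy":0.0024,"dz":-0.006,"roll":0,"claw":0.02},{"dx":0.0202,"dy":0.0048,"dz":-0.012,"roll":0,"claw":0.02},{"dx":0.0227,"dy":0.0054,"dz":-0.0135,"roll":0,"claw":0.02},{"dx":0.0252,"dy":0.006,"dz":-0.015,"roll":0,"claw":0.02},{"dx":0.0252,"dy":0.006,"dz":-0.015,"roll":0,"claw":0.02}]' 40
python3 -m pendant '[{"dx":0.0025,"dy":0.0006,"dz":-0.0015,"roll":0,"claw":0.02},{"dx":0.0042,"dy":0.001,"dz":-0.0025,"roll":0,"claw":0.02},{"dx":0.0042,"dy":0.001,"dz":-0.0025,"roll":0,"claw":0.02}]' 40
```

```text
t: 20.5
tool_pos: [0.5748, -0.0419, 0.1348]
eef_rot: [0.367, -3.119, -0.0]
contact_force: [-2.0, -0.4, -0.0]
opening: 0.0374
finger_force: 42.6
t: 20.8
tool_pos: [0.5788, -0.0409, 0.1324]
eef_rot: [0.367, -3.119, -0.0]
contact_force: [-3.4, 0.2, 2.0]
opening: 0.0375
finger_force: 42.8
```

```bash
python3 -m pendant '[{"dx":0.0017,"dy":0.0004,"dz":-0.001,"roll":0,"claw":0.02},{"dx":0.0034,"dy":0.0008,"dz":-0.002,"roll":0,"claw":0.02},{"dx":0.0034,"dy":0.0008,"dz":-0.002,"roll":0,"claw":0.02},{"dx":0.0034,"dy":0.0008,"dz":-0.002,"roll":0,"claw":0.02}]' 40
python3 - <<'E'
from h import *
im=env.capture("side"); cv2.imwrite("pics/s12f.png",im)
for f in ("s6f","s12f"):
    im=cv2.imread(f"pics/{f}.png"); print(f); r=low(im,(270,195,345,245)); print(r)
    if f=="s12f": print(tilt(r[0],r[1],.02))
im=cv2.imread("pics/s6f.png"); r=low(im,(270,195,345,245)); print(tilt(r[1],r[0],.02))
E
```

```text
t: 21.2
tool_pos: [0.5823, -0.0401, 0.1304]
eef_rot: [0.367, -3.12, -0.0]
contact_force: [-5.6, 0.7, 2.8]
opening: 0.0375
finger_force: 43.0
s6f
box [278 217   9  20  36]
box [307 206  16  24 239]
[(np.float64(285.0), np.float64(236.5)), (np.float64(314.5), np.float64(229.5))]
s12f
box [307 206  17  24 145]
box [278 217   9  19  43]
[(np.float64(313.5), np.float64(229.5)), (np.float64(285.0), np.float64(235.5))]
(array([-0.0799,  0.1554]), array([-0.0176,  0.1257]), np.float64(154.6), np.float64(0.069))
box [278 217   9  20  36]
box [307 206  16  24 239]
(array([-0.082 ,  0.1559]), array([-0.0176,  0.1233]), np.float64(153.2), np.float64(0.0722))
```

```bash
python3 -m pendant '[{"dx":0.0005,"dy":0.0001,"dz":-0.0003,"roll":0,"claw":0.02},{"dx":0.0005,"dy":0.0001,"dz":-0.0003,"roll":0,"claw":0.02},{"dx":0.0005,"dy":0.0001,"dz":-0.0003,"roll":0,"claw":0.02},{"dx":0.0005,"dy":0.0001,"dz":-0.0003,"roll":0,"claw":0.02},{"dx":0.0005,"dy":0.0001,"dz":-0.0003,"roll":0,"claw":0.02}]' 40
python3 -m pendant '[{"dx":-0.01,"dy":-0.0023,"dz":0.006,"roll":0,"claw":0.02},{"dx":-0.02,"dy":-0.005,"dz":0.012,"roll":0,"claw":0.02},{"dx":-0.04,"dy":-0.009,"dz":0.025,"roll":0,"claw":0.02},{"dx":-0.06,"dy":-0.02,"dz":0.06,"roll":0,"claw":0.02},{"dx":-0.07,"dy":-0.06,"dz":0.07,"roll":0,"claw":0.02},{"dx":-0.07,"dy":-0.1,"dz":0.07,"roll":0,"claw":0.02},{"dx":-0.07,"dy":-0.1,"dz":0.07,"roll":0,"claw":0.02}]' 30
python3 - <<'E'
from h import *
im=cv2.imread("pics/top0.png"); c=cam("top")
g=cv2.cvtColor(im,cv2.COLOR_BGR2GRAY)[220:305,425:505]
print(np.percentile(g,[5,30,60,90]))
for T in (24,30,38):
    q=cv2.threshold(g,T,255,1)[1]; k=max(cv2.findContours(q,0,2)[0],key=cv2.contourArea); r=cv2.minAreaRect(k)
    print(T,np.round(r[0],1)+[425,220],r[1:],onz("top",r[0][0]+425,r[0][1]+220,.012,c).round(4),[onz("top",p[0]+425,p[1]+220,.018,c).round(3)[:2] for p in cv2.boxPoints(r)])
E
```

```text
t: 21.75
tool_pos: [0.5827, -0.04, 0.1301]
eef_rot: [0.367, -3.12, -0.0]
contact_force: [-5.6, 0.6, 3.6]
opening: 0.0373
finger_force: 43.0
t: 22.45
tool_pos: [0.5122, -0.1477, 0.2005]
eef_rot: [-0.353, 3.121, -0.007]
contact_force: [0.3, 0.4, -0.6]
opening: 0.0381
finger_force: 42.5
[39. 48. 59. 65.]Traceback (most recent call last):
  File "<stdin>", line 6, in <module>
ValueError: max() iterable argument is empty
```

```bash
python3 - <<'E'
from h import *
im=cv2.imread("pics/top0.png"); c=cam("top")
s=cv2.cvtColor(im,cv2.COLOR_BGR2HSV)[220:305,425:505]
b=im[220:305,425:505].astype(int); 
print(env.state()["tool_pos"].round(4),b[40,40],b[40,5],b[20,14:].tolist()[0])
for q in [cv2.inRange(im[220:305,425:505,2],0,T) for T in (48,54,60)]:
    q=cv2.morphologyEx(q,cv2.MORPH_CLOSE,np.ones((7,7)));k=max(cv2.findContours(q,0,2)[0],key=cv2.contourArea); r=cv2.minAreaRect(k)
    print(np.round(r[0],1)+[425,220],r[1:],onz("top",r[0][0]+425,r[0][1]+220,.012,c).round(4),[onz("top",p[0]+425,p[1]+220,.018,c).round(3)[:2] for p in cv2.boxPoints(r)])
E
```

```text
[ 0.5122 -0.1477  0.2005] [50 49 48] [47 56 72] [31, 34, 40]
[463.5 262. ] ((62.0, 51.0), 90.0) [ 0.4995 -0.3667  0.012 ] [array([ 0.57 , -0.312]), array([ 0.567, -0.426]), array([ 0.429, -0.418]), array([ 0.432, -0.305])]
[463.5 261.5] ((63.0, 51.0), 90.0) [ 0.5006 -0.3668  0.012 ] [array([ 0.572, -0.312]), array([ 0.569, -0.426]), array([ 0.429, -0.418]), array([ 0.432, -0.305])]
[464. 262.] ((64.0, 52.0), 90.0) [ 0.4995 -0.3679  0.012 ] [array([ 0.572, -0.312]), array([ 0.569, -0.428]), array([ 0.427, -0.42 ]), array([ 0.43 , -0.305])]
```

```bash
python3 -m pendant '[{"dx":-0.01,"dy":-0.045,"dz":0,"roll":-0.14,"claw":0.02},{"dx":-0.01,"dy":-0.09,"dz":0,"roll":-0.285,"claw":0.02},{"dx":-0.01,"dy":-0.135,"dz":0,"roll":-0.285,"claw":0.02},{"dx":-0.01,"dy":-0.18,"dz":0,"roll":-0.285,"claw":0.02},{"dx":-0.009,"dy":-0.219,"dz":0,"roll":-0.285,"claw":0.02},{"dx":-0.009,"dy":-0.219,"dz":-0.045,"roll":-0.285,"claw":0.02},{"dx":-0.009,"dy":-0.219,"dz":-0.09,"roll":-0.285,"claw":0.02},{"dx":-0.009,"dy":-0.219,"dz":-0.13,"roll":-0.285,"claw":0.02},{"dx":-0.009,"dy":-0.219,"dz":-0.15,"roll":-0.285,"claw":0.02},{"dx":-0.009,"dy":-0.219,"dz":-0.15,"roll":-0.285,"claw":0.02}]' 20
python3 - <<'E'
from h import *
im=env.capture("side"); cv2.imwrite("pics/s13f.png",im)
r=low(im,(340,150,470,260)); print(r)
for (u,v),nm in zip(r,"bo"):
    o,d=ray("side",u,v); p=o+d*((-.3475-o[1])/d[1]); print(nm,p.round(4))
E
```

```text
t: 23.45
tool_pos: [0.5018, -0.3583, 0.0472]
eef_rot: [-0.08, -3.137, -0.005]
contact_force: [0.2, -0.8, -1.9]
opening: 0.0376
finger_force: 42.5
box [408 181  25  37 362]
box [384 205   6  16  34]
[(np.float64(413.0), np.float64(217.5)), (np.float64(388.5), np.float64(220.5))]
b [ 0.4691 -0.3475  0.0676]
o [ 0.5333 -0.3475  0.0366]
```

```bash
python3 -m pendant '[{"dx":0.002,"dy":-0.008,"dz":0,"roll":0,"claw":0.02},{"dx":0.002,"dy":-0.008,"dz":-0.015,"roll":0,"claw":0.02},{"dx":0.002,"dy":-0.008,"dz":-0.024,"roll":0,"claw":0.02},{"dx":0.002,"dy":-0.008,"dz":-0.028,"roll":0,"claw":0.02},{"dx":0.002,"dy":-0.008,"dz":-0.031,"roll":0,"claw":0.02},{"dx":0.002,"dy":-0.008,"dz":-0.034,"roll":0,"claw":0.02},{"dx":0.002,"dy":-0.008,"dz":-0.034,"roll":0,"claw":0.02}]' 20
python3 -m pendant '[{"dx":0,"dy":0,"dz":-0.003,"roll":0,"claw":0.02},{"dx":0,"dy":0,"dz":-0.006,"roll":0,"claw":0.02},{"dx":0,"dy":0,"dz":-0.006,"roll":0,"claw":0.02}]' 20
```

```text
t: 24.2
tool_pos: [0.5059, -0.367, 0.0158]
eef_rot: [-0.079, -3.14, -0.0]
contact_force: [-0.0, -0.3, -0.7]
opening: 0.0376
finger_force: 42.5
t: 24.5
tool_pos: [0.5062, -0.3673, 0.0108]
eef_rot: [0.08, 3.14, -0.001]
contact_force: [-2.2, 0.3, 4.4]
opening: 0.0377
finger_force: 43.4
```

```bash
python3 -m pendant '[{"dx":0,"dy":0,"dz":-0.002,"roll":0,"claw":0.02},{"dx":0,"dy":0,"dz":-0.004,"roll":0,"claw":0.02},{"dx":0,"dy":0,"dz":-0.006,"roll":0,"claw":0.02},{"dx":0,"dy":0,"dz":-0.006,"roll":0,"claw":0.02}]' 20
python3 - <<'E'
from h import *
im=env.capture("side"); cv2.imwrite("pics/s14f.png",im)
r=low(im,(340,150,470,270)); print(r)
for (u,v),nm in zip(r,"bo"):
    o,d=ray("side",u,v); p=o+d*((-.3485-o[1])/d[1]); print(nm,p.round(4))
E
```

```text
t: 24.9
tool_pos: [0.5048, -0.3673, 0.0066]
eef_rot: [-0.08, -3.138, 0.003]
contact_force: [-12.7, 4.1, 25.1]
opening: 0.0379
finger_force: 46.1
box [417 181  16  27 249]
box [384 217   4  14  29]
[(np.float64(425.5), np.float64(207.5)), (np.float64(386.5), np.float64(230.5))]
b [ 0.4422 -0.3485  0.1039]
o [ 0.536  -0.3485  0.0052]
```

```bash
python3 - <<'E'
from h import *
im=cv2.imread("pics/s14f.png"); hsv=cv2.cvtColor(im,cv2.COLOR_BGR2HSV); m=cv2.inRange(hsv,(98,140,50),(125,255,255)); m[:, :340]=0; m[:,470:]=0
n,lab,st,ce=cv2.connectedComponentsWithStats(m)
for k in range(1,n):
    if st[k,4]>10:
        ys,xs=np.where(lab==k); j=ys.argmax(); u,v=xs[j],ys[j]+.5; o,d=ray("side",u,v); print(st[k],(u,v),(o+d*((-.3485-o[1])/d[1])).round(4))
E
```

```text
[417 181  16  27 249] (np.int64(425), np.float64(207.5)) [ 0.4435 -0.3485  0.1035]
[408 213  12  19  93] (np.int64(411), np.float64(231.5)) [ 0.4691 -0.3485  0.0268]
```

```bash
python3 -m pendant '[{"dx":0,"dy":0,"dz":-0.002,"roll":0,"claw":0.02},{"dx":0,"dy":0,"dz":-0.002,"roll":0,"claw":0.02}]' 20
python3 -m pendant '[{"dx":0,"dy":0,"dz":-0.001,"roll":0,"claw":0.04},{"dx":0,"dy":0,"dz":0,"roll":0,"claw":0.045},{"dx":0,"dy":0,"dz":0.001,"roll":0,"claw":0.05},{"dx":0,"dy":0,"dz":0.001,"roll":0,"claw":0.055},{"dx":0,"dy":0,"dz":0.001,"roll":0,"claw":0.055},{"dx":0,"dy":0,"dz":0.001,"roll":0,"claw":0.055}]' 20
python3 - <<'E'
from h import *
im=env.capture("side"); cv2.imwrite("pics/s15f.png",im); hsv=cv2.cvtColor(im,cv2.COLOR_BGR2HSV)
for m in (cv2.inRange(hsv,(98,140,50),(125,255,255)),cv2.inRange(hsv,(5,170,100),(20,255,255))):
    m[:, :340]=0; m[:,470:]=0;n,lab,st,ce=cv2.connectedComponentsWithStats(m)
    for k in range(1,n):
        if st[k,4]>10:
            ys,xs=np.where(lab==k); j=ys.argmax(); u,v=xs[j],ys[j]+.5; o,d=ray("side",u,v); print(st[k],(u,v),(o+d*((-.3485-o[1])/d[1])).round(4))
E
```

```text
t: 25.15
tool_pos: [0.5049, -0.3677, 0.0046]
eef_rot: [-0.081, -3.138, 0.003]
contact_force: [-13.4, 3.2, 24.4]
opening: 0.0376
finger_force: 46.0
t: 25.75
tool_pos: [0.5059, -0.3671, 0.0028]
eef_rot: [-0.08, -3.14, -0.001]
contact_force: [0.4, 0.2, -0.4]
opening: 0.0548
finger_force: 0.0
[418 181  15  27 245] (np.int64(425), np.float64(207.5)) [ 0.4435 -0.3485  0.1035]
[410 223  12  18  82] (np.int64(410), np.float64(240.5)) [ 4.681e-01 -3.485e-01  4.000e-04]
[386 223   3   9  22] (np.int64(387), np.float64(231.5)) [ 0.5342 -0.3485  0.0028]
[340 319  13  23 217] (np.int64(340), np.float64(341.5)) [ 0.6532 -0.3485 -0.4626]
```

```bash
python3 -m pendant '[{"dx":0,"dy":0,"dz":0.02,"roll":0,"claw":0.055},{"dx":0,"dy":0,"dz":0.05,"roll":0,"claw":0.055},{"dx":0,"dy":0,"dz":0.1,"roll":0,"claw":0.055},{"dx":0,"dy":0,"dz":0.15,"roll":0,"claw":0.055},{"dx":-0.04,"dy":0,"dz":0.2,"roll":0,"claw":0.055},{"dx":-0.09,"dy":0,"dz":0.22,"roll":0,"claw":0.055},{"dx":-0.14,"dy":0,"dz":0.22,"roll":0,"claw":0.055},{"dx":-0.14,"dy":0,"dz":0.22,"roll":0,"claw":0.055},{"dx":-0.14,"dy":0,"dz":0.22,"roll":0,"claw":0.055},{"dx":-0.14,"dy":0,"dz":0.22,"roll":0,"claw":0.055}]' 20
python3 - <<'E'
from h import *
c=cam("wrist"); im=env.capture("wrist")
for o in caps("wrist",im,c,.04): print(o)
c=cam("top"); im=env.capture("top"); print("top")
for o in caps("top",im,c,.04,(430,215,510,305)): print(o)
a=cv2.imread("pics/top0.png"); d=cv2.absdiff(a,im).max(2)
for n,(u,v) in dict(bottle=(455,191),spool=(374,198),jar=(413,193),board=(209,228),driver=(175,187),plate=(311,205)).items(): print(n,d[v-12:v+12,u-12:u+12].mean().round(1))
E
```

```text
t: 26.8
tool_pos: [0.3663, -0.3674, 0.2234]
eef_rot: [0.081, 3.14, -0.001]
contact_force: [-0.8, -0.3, -0.3]
opening: 0.0548
finger_force: 0.0
('blue', array([ 95.7, 367.9]), array([ 9.4, 10.3]), array([ 0.5423, -0.6487]))
('blue', array([106.6, 354.9]), array([ 7.7, 40.3]), array([ 0.5208, -0.6238]))
('blue', array([161.9, 344.4]), array([18.4, 31.9]), array([ 0.5019, -0.5428]))
('blue', array([321. , 302.5]), array([21., 38.]), array([ 0.4546, -0.3663]))
('blue', array([612.3, 291. ]), array([33.7,  7.8]), array([0.4763, 0.    ]))
('or', array([623. , 236.5]), array([18.2,  6.2]), array([ 4.05e-01, -1.00e-04]))
top
('blue', array([465.5, 279.5]), array([ 3., 21.]), array([ 0.4595, -0.3622]))
('or', array([465.9, 244.6]), array([ 3.9, 20.1]), array([ 0.5355, -0.3673]))
bottle 0.8
spool 0.9
jar 0.8
board 0.9
driver 0.9
plate 0.8
```

Module centre is about (0.4975, -0.365), which is near the tray centre, and it lies flat. The bystanders haven't moved.

```bash
python3 -c "
from cell import env
print(env.job_done())"
```

```text
the job is handed in; nothing more can be done
None
```

The job is handed in, with no verdict returned: by my force estimates the blue and then the orange end each pushed the plate in about 9–10 mm and held it. The module then lay flat, slots up and released near the middle of the tray, with the bystanders unmoved, though its blue end settled the last 2 cm or so on release.

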